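# Lock the caddy's lid bolt for carrying

### The job

Lock the caddy for carrying: slide the long grip of the bolt on its lid, which passes beneath the carry bar, all the way towards the keeper until it is fully home against its end stop, then let go. Work gently: grip the bolt lightly, do not shove the caddy along the table or bear down on it, and leave the jars and everything else standing around it alone.

Things in the scene. Friction and masses are not known exactly. Their poses are not given: they have to be found in the camera images.
- caddy: White plastic caddy with a closed hinged lid, loose on the table, 1.5 to 3 kg, 178 x 320 x 112 mm to the lid's flat top. Origin: centre of its underside; z up; its long side and the bolt's track lie along its y axis, the keeper at the +y end; x runs across. It slides on the table if the bolt is pushed hard at the stop (from about 8 N).
- lock_bolt (a joint): Travel of the lock bolt along the caddy's +y, m: 0 unlocked, 0.150 fully home at the hard end stop; starts at 0 to 0.035, slides with about 3 N, stays where left. Its grip is a grey ribbed fin 110 mm long (y), 12 mm wide (x), from 4 to 32 mm above the lid top; a steel rod projects 25 mm from its +y end. At 0 the fin's middle is 85 mm to the -y side of the carry bar.
- bolt_front (a point): Middle of the top edge of the fin's +y (keeper) end, 32 mm above the lid top. The fin is thin plastic: hold it with no more than about 40 N a finger.
- bolt_tail (a point): Middle of the top edge of the fin's -y end, 110 mm from bolt_front.
- carry_bar (a point): Middle of the top face of the fixed grey carry bar that crosses the lid along x like a bridge over the bolt: 138 mm long, 28 mm wide along y, top 54 and underside 42 mm above the lid top, on two legs 62 mm to either side. The fin passes under it; fingers holding the fin cannot.
- keeper (a point): White keeper near the +y end: a small staple 30 mm wide, 20 mm along y, 33 mm high that the rod enters. This point is the top edge of its -y face, 121 mm from the carry bar's middle; at home the fin's end stands 1 mm from that face.
- jar_tall: Closed glass jar, 76 mm across, 150 mm high, loose, behind the caddy. Origin: centre of its underside.
- jar_short: Closed glass jar, 84 mm across, 100 mm high, loose, behind the caddy. Origin: centre of its underside.
- shaker: White ceramic shaker with a steel top, 42 mm across, 85 mm high, loose, in front of the caddy. Origin: centre of its underside.
- measuring_cup: Steel measuring cup, 76 mm across, 50 mm high, with a flat handle reaching 110 mm from the middle along its +y, loose. Origin: centre of its underside.
- silicone_lid: Round orange silicone lid, 128 mm across, with a knob, 26 mm high, lying loose. Origin: centre of its underside.
- bowl: White bowl, 130 mm across, 55 mm high, loose. Origin: centre of its underside.

How it is judged:
By the outcome, as a careful person would: the job done as asked, in the order asked, and still so for the second after the job is handed in, with the robot touching nothing.
It also fails if it takes over 45 s, if anything falls off the work surface, if the arm or the gripper's body presses on something with over 40 N, if the wrist force passes 120 N, or if a joint passes its speed limit or range.

### The arm

A 7-joint arm with a two-finger parallel gripper is mounted at the origin on the work surface. World frame = base frame: x ahead of the robot, y to its left, z up, the work surface at z = 0. Lengths are in m, angles in degrees, forces in N, time in s.
With the tool pointing down it reaches from about 0.4 to 0.925 m from the base axis. Payload 5.6 kg.
Tool frame: the origin (TCP) lies between the finger pads; the fingertips stand 14 mm ahead of it and the grasp point (between the pads) lies 5 mm behind it (ctrl.finger_overhang is the distance from the TCP to the fingertips, in m); z points along the fingers, y is the line along which they close (so a half turn about z gives the same grasp; the last joint's range is limited). The gripper opens to 85 mm and grips with 20 to 120 N. Pads are 22 mm wide; open, the fingers measure 114 mm over their backs; the gripper's body (76 mm by 85 mm) begins 54 mm behind the grasp point. The pads swing forward as they close: fully open they stand 13 mm farther back than shut.
Start: joints at [64.802, 26.786, -0.665, 91.828, 0.344, 61.387, -3.226], TCP at [0.251, -0.6, 0.245] pointing down, gripper open.
Joint ranges: [-144.91, 144.91], [-17.63, 115.5], [-89.93, 88.59], [15.96, 139.68], [-74.01, 254.01], [8.47, 105.57], [-167.45, 167.45]. Speed limits (degrees/s): [147.25, 147.25, 180, 180, 180, 180, 180].

### API

Orientations are given as a 3x3 rotation matrix whose columns are the frame's x, y, z axes.
In Python, from cell import ctrl, vision gives the robot as it stands. The module is installed in compiled form; this text tells all that it offers.
- The arm moves only by the tool drive_tool, never from a script. Its argument "plan" is a list of rows, each a list of 5 numbers: the closure, from -1 (fully open) to 1 (shut), then the shift along the tool's x, y, z normalised to -1 to 1, where 1 is 0.4 m, then the turn about the tool's z normalised to -1 to 1, where 1 is 2 pi rad. In form: [[hand, dx, dy, dz, yaw], ...]. A call has 1 to 12 rows; each row is the pose to reach, as a shift and turn from the pose commanded when the call began, along the tool's axes at that moment, turning the shorter way round; what a row does not reach only later rows make up. A row lasts 1/12 s, in which the tool goes at most 41.7 mm and 7.16 degrees, less where a joint would pass 70% of its speed; a pose out of reach is approached as far as the arm can. A call with a number of a shift or a turn outside -1 to 1 is refused whole. A call with a gripper value outside its range is refused whole. The fingers move at their own pace and stop on an object; "squeeze" is the grip in N (left out, the last holds). Time passes only in rows, so rows that repeat a pose let the fingers close. It gives the time, the measured TCP pose, the force, the opening and the grip force at its end, in the units of the state.
- ctrl.state(): the state, without advancing time (a new reading comes with each control period).
- vision.read_camera(name): name is "scene" or "top" or "wrist"; returns a dict with "frame" (480x640x3 uint8, blue, green, red), "fx", "fy", "cx", "cy" (pixels), "extrinsics" (4x4, takes a point from world to camera coordinates). Camera axes: x right, y up, looking along -z (the intrinsics and any distortion apply to the point x, -y, -z); pixel columns grow to the right and rows downward; lengths in m; the calibration is good to about 2 mm. A picture is of the moment at which its call begins. There is no depth.
- ctrl.job_done(): hands the job in; it is judged then, once.
The state is a dict: "t": time; "qpos": joint angles; "qvel": joint speeds; "joint_torque": joint torques, N m; "tool_pos": TCP position; "tool_rot": TCP orientation; "wrist_force": force on the tool from outside, world axes, zero at the start; "wrist_torque": the same for the moment, N m; "finger_gap": opening from 0.0 (shut) to 1.0 (fully open); "gripper_force": force on a finger pad.
Only numpy, scipy, OpenCV 4.12 (cv2) and the standard library are available. Lean on these libraries where they do the work, as an engineer would, in place of code of your own. Each camera call takes 0.05 s, during which the arm holds its last target. There are 200 camera calls.

## Working session

There is one attempt and no reset: what is moved stays moved. The work goes in short steps, Python scripts to look and compute and a tool call to move; the robot and the scene stay as the last step left them, time stands still between calls to the robot, and variables do not carry over. Pictures are saved under pics/ and viewed, at most 10 in all, crops included, and the job is handed in when it is done.

Besides the shell and the picture viewer there is one more tool, called after "Request:" by a JSON object that holds its "op" and its "data", one argument or row to a line. drive_tool: Moves the arm, as the interface text tells. Its arguments: {"type":"object","properties":{"plan":{"type":"array","items":{"type":"array","items":{"type":"number"}}},"squeeze":{"type":"number"}},"required":["plan"]}

```bash
mkdir -p pics; cat > h.py <<'E'
import numpy as np, cv2
from cell import ctrl, vision
def ray(c,u,v):
    E=np.array(c["extrinsics"]);R=E[:3,:3];o=-R.T@E[:3,3]
    d=R.T@np.array([(u-c["cx"])/c["fx"],-(v-c["cy"])/c["fy"],-1.]);return o,d
def onz(c,u,v,z):
    o,d=ray(c,u,v);return o+d*(z-o[2])/d[2]
def proj(c,p):
    E=np.array(c["extrinsics"]);q=E[:3,:3]@np.array(p)+E[:3,3]
    return c["cx"]+c["fx"]*q[0]/-q[2], c["cy"]-c["fy"]*q[1]/-q[2]
E
python3 - <<'E'
from h import *
for n in("scene","top"):
    c=vision.read_camera(n);cv2.imwrite(f"pics/{n}1.png",c["frame"]);print(n,{k:c[k] for k in c if k!="frame"},ray(c,320,240)[0])
print(ctrl.state(), ctrl.finger_overhang)
E
```

```text
scene {'fx': 587.0136059828347, 'fy': 587.0136059828347, 'cx': 322.0907097658545, 'cy': 236.62456169878305, 'extrinsics': array([[-0.37600072,  0.92657618,  0.00894664,  0.22035564],
       [-0.74901343, -0.30960244,  0.5857689 ,  0.34463177],
       [ 0.54552941,  0.21354837,  0.81042875, -1.6295001 ],
       [ 0.        ,  0.        ,  0.        ,  1.        ]])} [1.22992793 0.25049964 1.11674771]
top {'fx': 591.5342194621312, 'fy': 591.5342194621312, 'cx': 321.90119452899876, 'cy': 245.90760180765997, 'extrinsics': array([[ 0.02921318, -0.99914954,  0.02909974, -0.04654404],
       [ 0.99045785,  0.03285713,  0.13384194, -0.59237978],
       [-0.13468424,  0.02491212,  0.99057536, -1.37100285],
       [ 0.        ,  0.        ,  0.        ,  1.        ]])} [0.40343442 0.00711403 1.43872131]
{'t': 0.1, 'qpos': array([64.79983017, 26.83086667, -0.66197814, 91.87439482,  0.34227317,
       61.3853081 , -3.22503059]), 'qvel': array([ 0.01975573, -0.08421918, -0.05035329, -0.14161779,  0.03251919,
        0.02599077,  0.02393117]), 'joint_torque': array([ 6.77255921e-04, -5.33527529e+01,  2.12289911e-02, -2.51969898e+01,
        1.14807530e-02,  4.21978664e-03,  7.22775013e-06]), 'tool_pos': array([ 0.25096323, -0.59909942,  0.24444355]), 'tool_rot': array([[ 9.22334237e-01,  3.86392374e-01, -6.99251924e-04],
       [ 3.86392991e-01, -9.22333212e-01,  1.37951155e-03],
       [-1.11910531e-04, -1.54255677e-03, -9.99998804e-01]]), 'wrist_force': array([ 0.54806569,  0.14583089, -0.03474686]), 'wrist_torque': array([-0.0251877 ,  0.03055204,  0.02581875]), 'gripper_force': 0.0, 'finger_gap': 1.0026245864105927} 0.014
```

View pics/scene1.png

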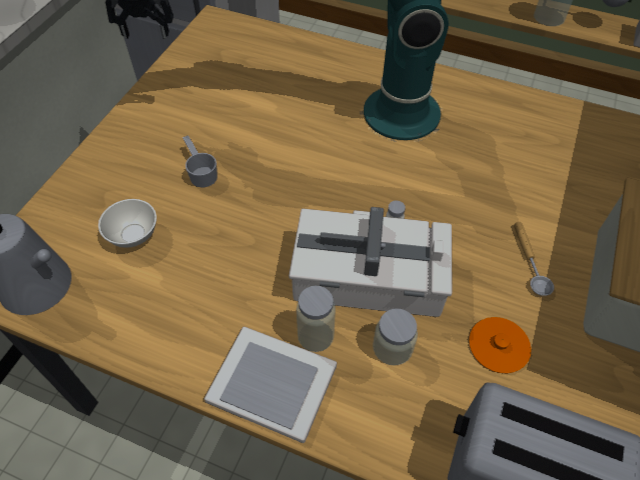

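View pics/top1.png

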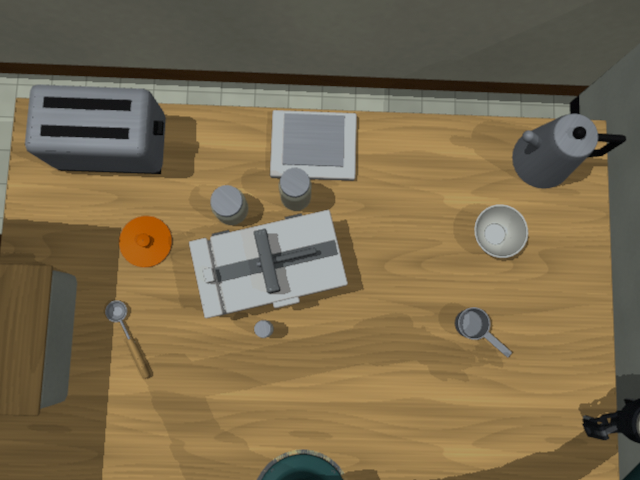

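The caddy sits near the centre of both views. In the top view its bar is at about (267,262), its keeper at about (208,274), and the fin runs right of the bar to about (321,251). I'll zoom in.

```bash
python3 - <<'E'
from h import *
a=cv2.imread("pics/top1.png")[195:330,180:360];b=cv2.imread("pics/scene1.png")[195:320,280:460]
cv2.imwrite("pics/z.png",cv2.resize(np.vstack([a[:130],b[:125]]),None,fx=2.35*1.0,fy=2.35) if 0 else np.hstack([cv2.resize(a[:125],None,fx=4,fy=4,interpolation=2)[:, :],])[:600,:800])
cv2.imwrite("pics/z2.png",cv2.resize(b,None,fx=4,fy=4,interpolation=2))
E
```

```text
(no output)
```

View pics/z.png

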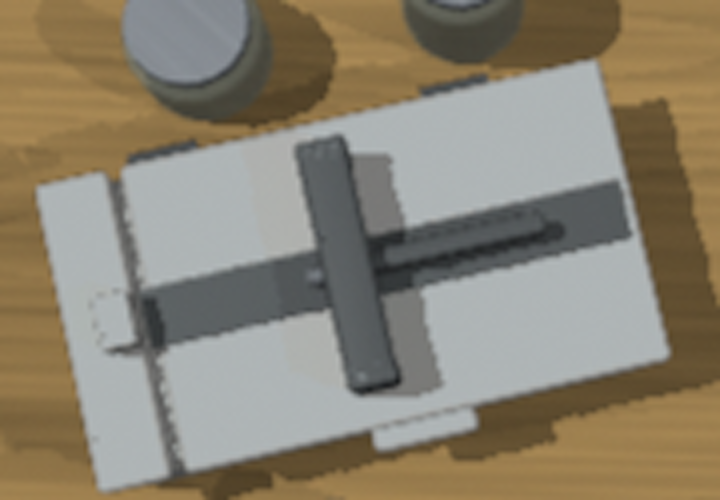

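View pics/z2.png

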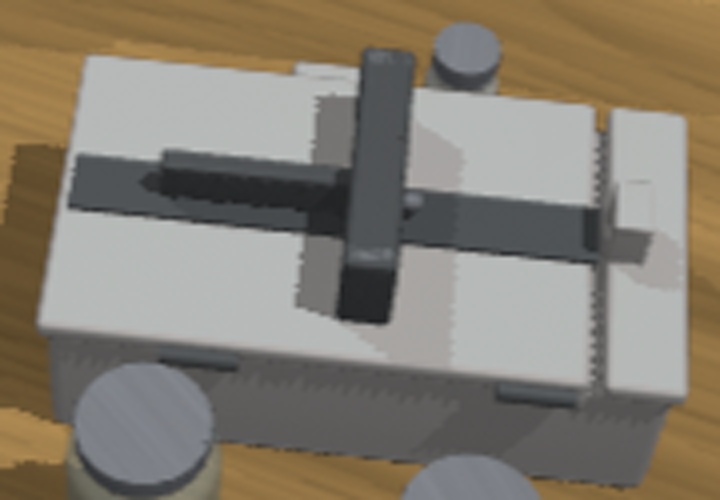

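The crops show, in ×4 crop pixels:

| Feature | Top crop | Scene crop |
|---|---|---|
| Lid corners | (38,187), (597,60), (670,357), (102,490) | – |
| Bar centre | (348,265) | (379,154) |
| Fin tail | (545,222) | (163,157) |

```bash
python3 - <<'E'
from h import *
T=vision.read_camera("top");S=vision.read_camera("scene")
t=lambda u,v:(180+(u+.5)/4-.5,195+(v+.5)/4-.5)
s=lambda u,v:(280+(u+.5)/4-.5,195+(v+.5)/4-.5)
P=np.array([onz(T,*t(*p),.112) for p in [(38,187),(597,60),(670,357),(102,490)]]);print("lid",P.round(4),P.mean(0).round(4),[np.linalg.norm(P[i]-P[i-1]).round(4) for i in range(4)])
Q=np.array([onz(S,*s(*p),.112) for p in [(88,57),(38,330),(685,400),(686,115)]]);print("lidS",Q.round(4),Q.mean(0).round(4),[np.linalg.norm(Q[i]-Q[i-1]).round(4) for i in range(4)])
BT=np.array([onz(T,*t(*p),.166) for p in [(297,150),(345,137),(398,383),(352,392)]])
BS=np.array([onz(S,*s(*p),.166) for p in [(365,50),(413,53),(391,258),(346,254)]])
print("bar",BT.mean(0),BS.mean(0),BT.round(4),BS.round(4))
y=(P[0]-P[1])+(P[3]-P[2]);y/=np.linalg.norm(y);print("ydir",y,np.degrees(np.arctan2(-y[0],y[1])))
b=(BT.mean(0)+BS.mean(0))/2
for n,c,p,z in [("tail",T,t(547,222),.144),("tail",S,s(163,157),.144),("keep",T,t(128,310),.145),("keep",S,s(614,207),.145)]:
    q=onz(c,*p,z);print(n,q.round(4),"y from bar",(q-b)@y, "x",(q-b)@np.array([y[1],-y[0],0]))
E
```

```text
lid [[ 0.5842  0.273   0.112 ]
 [ 0.6679 -0.0397  0.112 ]
 [ 0.4996 -0.0855  0.112 ]
 [ 0.4161  0.2278  0.112 ]] [0.542  0.0939 0.112 ] [np.float64(0.1741), np.float64(0.3237), np.float64(0.1744), np.float64(0.3242)]
lidS [[ 0.5013 -0.0837  0.112 ]
 [ 0.672  -0.0377  0.112 ]
 [ 0.5874  0.2741  0.112 ]
 [ 0.4149  0.2292  0.112 ]] [0.5439 0.0954 0.112 ] [np.float64(0.3247), np.float64(0.1768), np.float64(0.3231), np.float64(0.1783)]
bar [0.54009652 0.09356031 0.166     ] [0.53970434 0.09311742 0.166     ] [[0.6018 0.1237 0.166 ]
 [0.6098 0.098  0.166 ]
 [0.4772 0.0641 0.166 ]
 [0.4716 0.0885 0.166 ]] [[0.4812 0.0652 0.166 ]
 [0.4736 0.0888 0.166 ]
 [0.5989 0.1198 0.166 ]
 [0.6051 0.0987 0.166 ]]
ydir [-0.25815874  0.96610251  0.        ] 14.9608361646638
tail [ 0.5697 -0.0135  0.144 ] y from bar -0.11093174749532274 x 0.0011814681935614565
tail [ 0.57   -0.0117  0.144 ] y from bar -0.10924733690234521 x 0.0019949076023346862
keep [0.5136 0.2136 0.145 ] y from bar 0.12294524338684823 x 0.0056585808749014845
keep [0.5126 0.2111 0.145 ] y from bar 0.12087479916984824 x 0.004003394319397027
```

Request:
{"op": "drive_tool", "data": {
  "plan": [
    [-1, 0.65, -0.54, 0, -0.229],
    [-1, 0.65, -0.54, 0, -0.229],
    [-1, 0.65, -0.54, 0, -0.229],
    [-1, 0.65, -0.54, 0, -0.229],
    [-1, 0.65, -0.54, 0, -0.229],
    [-1, 0.65, -0.54, 0, -0.229],
    [-1, 0.65, -0.54, 0, -0.229],
    [-1, 0.65, -0.54, 0, -0.229],
    [-1, 0.65, -0.54, 0, -0.229],
    [-1, 0.65, -0.54, 0, -0.229],
    [-1, 0.65, -0.54, 0, -0.229],
    [-1, 0.65, -0.54, 0, -0.229]
  ],
  "squeeze": 20
}}

```text
t: 1.2
tool_pos: [0.4076, -0.2994, 0.2453]
tool_rot: [[-0.268, 0.963, -0.0], [0.963, 0.268, -0.0], [-0.0, -0.0, -1.0]]
wrist_force: [0.3, 0.5, -0.3]
finger_gap: 0.997
gripper_force: 0.0
```

```bash
cat >> h.py <<'E'
B=np.array([.540,.0935,0]);yd=np.array([-.258,.966,0]);xd=np.array([.966,.258,0])
def go(y,x,z,ang=105.):
    s=ctrl.state();R=s["tool_rot"];p=s["tool_pos"];d=B+yd*y+xd*x+[0,0,z]-p
    a=np.degrees(np.arctan2(R[1,0],R[0,0]));w=(ang-a+180)%360-180
    print("t",round(s["t"],2),"p",p.round(4),"caddy",((p-B)@yd).round(4),((p-B)@xd).round(4),"ang",a.round(2),"F",s["wrist_force"].round(1),"move",(R.T@d/.4).round(4),(-w/360).round(4))
E
python3 -c "
from h import *
go(-.095,.0015,.245)"
```

```text
t 1.2 p [ 0.4076 -0.2994  0.2453] caddy -0.3454 -0.2292 ang 105.56 F [ 0.3  0.5 -0.3] move [6.200e-01 5.835e-01 6.000e-04] 0.0015
```

Request:
{"op": "drive_tool", "data": {
  "plan": [
    [-1, 0.62, 0.583, 0, 0.0015],
    [-1, 0.62, 0.583, 0, 0.0015],
    [-1, 0.62, 0.583, 0, 0.0015],
    [-1, 0.62, 0.583, 0, 0.0015],
    [-1, 0.62, 0.583, 0, 0.0015],
    [-1, 0.62, 0.583, 0, 0.0015],
    [-1, 0.62, 0.583, 0, 0.0015],
    [-1, 0.62, 0.583, 0, 0.0015],
    [-1, 0.62, 0.583, 0, 0.0015],
    [-1, 0.62, 0.583, 0, 0.0015],
    [-1, 0.62, 0.583, 0, 0.0015]
  ]
}}

```text
t: 2.12
tool_pos: [0.5674, 0.0004, 0.2448]
tool_rot: [[-0.253, 0.967, -0.001], [0.967, 0.253, -0.001], [-0.0, -0.001, -1.0]]
wrist_force: [0.1, -0.1, -0.3]
finger_gap: 1.005
gripper_force: 0.0
```

```bash
python3 -c "
from h import *
c=vision.read_camera('wrist');cv2.imwrite('pics/w1.png',c['frame'])
go(-.095,.0015,.132)
print(ray(c,320,240))
for y,x,z in [(-.11,.0,.144),(-.11,.006,.144),(-.11,-.006,.144),(-.14,0,.112),(0,0,.166)]: print(y,x,z,np.round(proj(c,B+yd*y+xd*x+[0,0,z]),1))"
```

```text
t 2.17 p [ 0.5671 -0.0009  0.2448] caddy -0.0982 0.0019 ang 104.56 F [-0.1 -0.5  0.1] move [ 0.0082 -0.0006  0.282 ] -0.0012
(array([0.54944444, 0.06436702, 0.37268355]), array([ 0.06261853, -0.25445483, -0.96506027]))
-0.11 0.0 0.144 [319.5 266.6]
-0.11 0.006 0.144 [329.1 266.6]
-0.11 -0.006 0.144 [310.  266.6]
-0.14 0 0.112 [320.  291.1]
0 0 0.166 [318.   71.8]
```

View pics/w1.png

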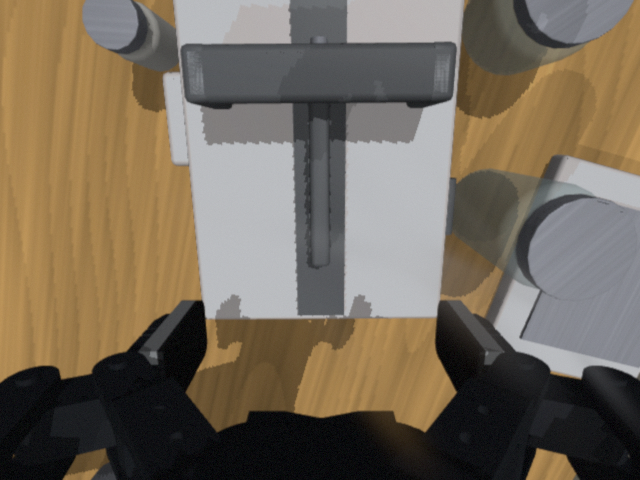

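The wrist view matches the prediction: fin tail at (320,266) and bar centre at (320,72). I'll descend around the fin and close.

Request:
{"op": "drive_tool", "data": {
  "plan": [
    [-1, 0.008, -0.003, 0.08, -0.0012],
    [-1, 0.008, -0.003, 0.16, -0.0012],
    [-1, 0.008, -0.003, 0.22, -0.0012],
    [-0.6, 0.008, -0.003, 0.26, -0.0012],
    [-0.3, 0.008, -0.003, 0.28, -0.0012],
    [-0.3, 0.008, -0.003, 0.28, -0.0012],
    [-0.3, 0.008, -0.003, 0.28, -0.0012],
    [-0.3, 0.008, -0.003, 0.28, -0.0012]
  ],
  "squeeze": 20
}}

```text
t: 2.83
tool_pos: [0.5665, 0.0027, 0.1346]
tool_rot: [[-0.259, 0.966, 0.002], [0.966, 0.259, -0.0], [-0.001, 0.002, -1.0]]
wrist_force: [-0.3, -0.7, 0.3]
finger_gap: 0.647
gripper_force: 0.0
```

```bash
python3 -c "
from h import *
go(-.032,.0005,.133)"
```

```text
t 2.83 p [0.5665 0.0027 0.1346] caddy -0.0946 0.0022 ang 105.0 F [-0.3 -0.7  0.3] move [ 0.1565 -0.0041  0.0039] -0.0
```

Request:
{"op": "drive_tool", "data": {
  "plan": [
    [-0.3, 0, -0.003, 0.003, 0],
    [0.2, 0, -0.003, 0.003, 0],
    [0.5, 0, -0.003, 0.003, 0],
    [0.7, 0, -0.003, 0.003, 0],
    [0.85, 0, -0.003, 0.003, 0],
    [1, 0, -0.003, 0.003, 0],
    [1, 0, -0.003, 0.003, 0],
    [1, 0, -0.003, 0.003, 0],
    [1, 0, -0.003, 0.003, 0],
    [1, 0, -0.003, 0.003, 0]
  ],
  "squeeze": 20
}}

```text
t: 3.67
tool_pos: [0.5653, 0.0031, 0.1325]
tool_rot: [[-0.26, 0.966, 0.002], [0.966, 0.26, 0.0], [-0.0, 0.002, -1.0]]
wrist_force: [3.0, 0.1, 2.6]
finger_gap: 0.136
gripper_force: 27.0
```

```bash
python3 -c "
from h import *
go(-.032,.0005,.133)"
```

```text
t 3.67 p [0.5653 0.0031 0.1325] caddy -0.0938 0.0011 ang 105.06 F [3.  0.1 2.6] move [ 0.1546 -0.0013 -0.0013] 0.0002
```

Request:
{"op": "drive_tool", "data": {
  "plan": [
    [1, 0.015, -0.001, -0.001, 0],
    [1, 0.03, -0.001, -0.001, 0],
    [1, 0.045, -0.001, -0.001, 0],
    [1, 0.06, -0.001, -0.001, 0],
    [1, 0.075, -0.001, -0.001, 0]
  ]
}}

```text
t: 4.08
tool_pos: [0.5576, 0.0312, 0.1326]
tool_rot: [[-0.259, 0.966, 0.003], [0.966, 0.259, -0.001], [-0.001, 0.002, -1.0]]
wrist_force: [6.1, -1.7, -1.3]
finger_gap: 0.134
gripper_force: 26.5
```

```bash
python3 -c "
from h import *
go(-.032,.0005,.133)"
```

```text
t 4.08 p [0.5576 0.0312 0.1326] caddy -0.0647 0.0009 ang 105.01 F [ 6.1 -1.7 -1.3] move [ 0.0817 -0.0009 -0.0011] 0.0
```

Request:
{"op": "drive_tool", "data": {
  "plan": [
    [1, 0.01, 0.002, 0, 0],
    [1, 0.025, 0.003, 0, 0],
    [1, 0.04, 0.003, 0, 0],
    [1, 0.055, 0.003, 0, 0],
    [1, 0.07, 0.003, 0, 0],
    [1, 0.077, 0.003, 0, 0],
    [1, 0.077, 0.003, 0, 0]
  ]
}}

```text
t: 4.67
tool_pos: [0.5491, 0.0634, 0.1325]
tool_rot: [[-0.261, 0.965, -0.0], [0.965, 0.261, 0.001], [0.001, -0.0, -1.0]]
wrist_force: [1.8, 0.4, 3.4]
finger_gap: 0.136
gripper_force: 27.0
```

```bash
python3 -c "
from h import *
go(-.032,.0005,.133)"
```

```text
t 4.67 p [0.5491 0.0634 0.1325] caddy -0.0314 0.001 ang 105.14 F [1.8 0.4 3.4] move [-0.0015 -0.0013 -0.0013] 0.0004
```

Request:
{"op": "drive_tool", "data": {
  "plan": [
    [0.5, 0, 0, 0, 0],
    [0, 0, 0, 0, 0],
    [-0.3, 0, 0, 0, 0],
    [-0.3, 0, 0, 0, 0],
    [-0.3, -0.01, 0, -0.06, 0],
    [-0.3, -0.01, 0, -0.15, 0],
    [-0.3, -0.01, 0, -0.25, 0],
    [-0.3, -0.01, 0, -0.25, 0],
    [-0.3, 0, 0, -0.25, 0]
  ]
}}

```text
t: 5.42
tool_pos: [0.5509, 0.0614, 0.2347]
tool_rot: [[-0.258, 0.966, 0.005], [0.966, 0.258, -0.0], [-0.002, 0.004, -1.0]]
wrist_force: [-0.5, -0.7, -0.7]
finger_gap: 0.651
gripper_force: 0.0
```

```bash
python3 -c "
from h import *
go(.045,.0015,.235)"
```

```text
t 5.42 p [0.5509 0.0614 0.2347] caddy -0.0338 0.0023 ang 104.97 F [-0.5 -0.7 -0.7] move [ 0.197  -0.0018 -0.0011] -0.0001
```

Request:
{"op": "drive_tool", "data": {
  "plan": [
    [-0.3, 0.1, -0.001, 0, 0],
    [-0.3, 0.197, -0.002, 0, 0],
    [-0.3, 0.197, -0.002, 0, 0],
    [-0.3, 0.197, -0.002, 0, 0]
  ]
}}

```text
t: 5.75
tool_pos: [0.5264, 0.1405, 0.2313]
tool_rot: [[-0.265, 0.964, -0.003], [0.964, 0.265, 0.0], [0.001, -0.002, -1.0]]
wrist_force: [0.6, -1.1, 0.2]
finger_gap: 0.652
gripper_force: 0.0
```

```bash
python3 -c "
from h import *
c=vision.read_camera('top');cv2.imwrite('pics/t2.png',cv2.resize(c['frame'][180:330,170:370],None,fx=4,fy=4))
c=vision.read_camera('scene');cv2.imwrite('pics/s2.png',cv2.resize(c['frame'][180:330,270:470],None,fx=4,fy=4))
go(.045,.0015,.133)"
```

```text
t 5.85 p [0.5278 0.1371 0.2313] caddy 0.0453 -0.0006 ang 105.06 F [-0.3 -0.   0.4] move [-0.0007  0.0057  0.2456] 0.0002
```

View pics/s2.png

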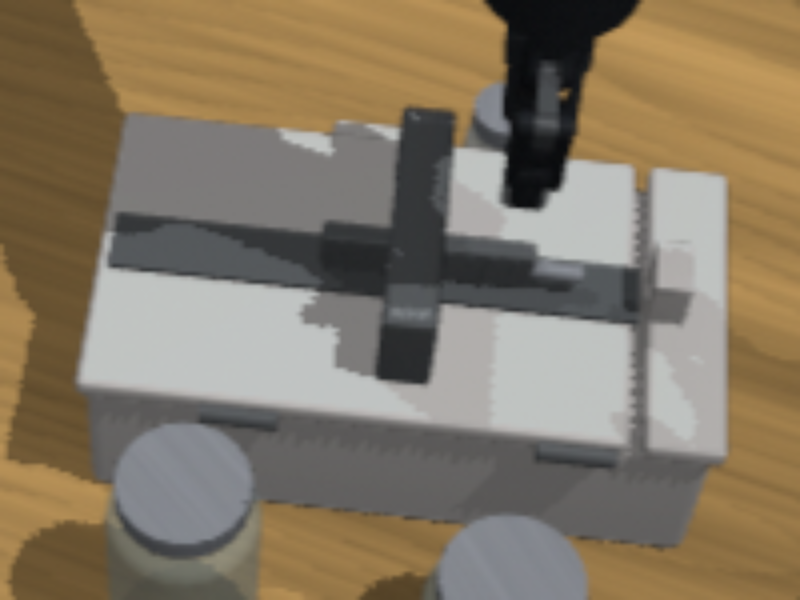

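The fin now emerges on the keeper side: front at crop (533,250), bar unchanged. I'll check these numerically.

```bash
python3 -c "
from h import *
c=vision.read_camera('scene')
s=lambda u,v:(270+(u+.5)/4-.5,180+(v+.5)/4-.5)
for n,p,z in [('front',(533,247),.144),('tail',(323,226),.144),('keep',(656,265),.145)]:
  q=onz(c,*s(*p),z);print(n,((q-B)@yd).round(4),((q-B)@xd).round(4))
q=np.mean([onz(c,*s(*p),.166) for p in [(406,109),(454,111),(435,316),(386,312)]],0);print('bar',(q-B)@yd,(q-B)@xd)
go(.045,.001,.133)"
```

```text
front 0.0595 -0.0013
tail -0.0478 -0.0005
keep 0.1217 0.0025
bar 0.0003697586198611466 -0.001564088960833395
t 5.9 p [0.5281 0.1365 0.2314] caddy 0.0446 -0.0004 ang 104.98 F [0.2 0.6 0.7] move [0.0011 0.0039 0.246 ] -0.0001
```

Request:
{"op": "drive_tool", "data": {
  "plan": [
    [-0.3, 0.001, 0.004, 0.08, 0],
    [-0.3, 0.001, 0.004, 0.15, 0],
    [-0.3, 0.001, 0.004, 0.21, 0],
    [-0.3, 0.001, 0.004, 0.243, 0],
    [-0.3, 0.001, 0.004, 0.243, 0],
    [0.2, 0.001, 0.004, 0.243, 0],
    [0.5, 0.001, 0.004, 0.243, 0],
    [0.7, 0.001, 0.004, 0.243, 0],
    [0.85, 0.001, 0.004, 0.243, 0],
    [1, 0.001, 0.004, 0.243, 0],
    [1, 0.001, 0.004, 0.243, 0],
    [1, 0.001, 0.004, 0.243, 0]
  ],
  "squeeze": 20
}}

```text
t: 6.9
tool_pos: [0.5295, 0.1385, 0.1367]
tool_rot: [[-0.259, 0.966, 0.0], [0.966, 0.259, -0.001], [-0.001, 0.0, -1.0]]
wrist_force: [-3.9, -1.0, 5.5]
finger_gap: 0.136
gripper_force: 24.5
```

```bash
python3 -c "
from h import *
go(.1035,.001,.133)"
```

```text
t 6.9 p [0.5295 0.1385 0.1367] caddy 0.0462 0.0014 ang 105.04 F [-3.9 -1.   5.5] move [ 0.1432 -0.0009  0.0092] 0.0001
```

Request:
{"op": "drive_tool", "data": {
  "plan": [
    [1, 0.01, -0.002, -0.003, 0],
    [1, 0.025, -0.002, -0.004, 0],
    [1, 0.04, -0.002, -0.004, 0],
    [1, 0.055, -0.002, -0.004, 0],
    [1, 0.07, -0.002, -0.004, 0],
    [1, 0.085, -0.002, -0.004, 0],
    [1, 0.1, -0.002, -0.004, 0],
    [1, 0.115, -0.002, -0.004, 0],
    [1, 0.115, -0.002, -0.004, 0]
  ]
}}

```text
t: 7.65
tool_pos: [0.5166, 0.1851, 0.1369]
tool_rot: [[-0.262, 0.965, 0.0], [0.965, 0.262, 0.002], [0.002, 0.001, -1.0]]
wrist_force: [2.6, 1.8, -5.7]
finger_gap: 0.133
gripper_force: 23.0
```

```bash
python3 -c "
from h import *
go(.1035,.001,.135);s=ctrl.state();print(s['wrist_force']@yd,s['wrist_force']@xd)"
```

```text
t 7.65 p [0.5166 0.1851 0.1369] caddy 0.0945 0.001 ang 105.18 F [ 2.6  1.8 -5.7] move [0.0224 0.0001 0.0049] 0.0005
1.1133744675908503 2.9552538801571524
```

Request:
{"op": "drive_tool", "data": {
  "plan": [
    [1, 0.004, 0.001, 0.002, 0],
    [1, 0.008, 0.001, 0.002, 0],
    [1, 0.012, 0.001, 0.002, 0],
    [1, 0.015, 0.001, 0.002, 0],
    [1, 0.015, 0.001, 0.002, 0]
  ]
}}

```text
t: 8.07
tool_pos: [0.5156, 0.189, 0.1367]
tool_rot: [[-0.26, 0.966, 0.0], [0.966, 0.26, -0.0], [-0.0, -0.0, -1.0]]
wrist_force: [-0.9, -2.8, 6.3]
finger_gap: 0.134
gripper_force: 24.5
```

```bash
python3 -c "
from h import *
go(.1035,.001,.135);s=ctrl.state();print(s['wrist_force']@yd,s['wrist_force']@xd)"
```

```text
t 8.07 p [0.5156 0.189  0.1367] caddy 0.0985 0.0011 ang 105.07 F [-0.9 -2.8  6.3] move [ 0.0124 -0.0002  0.0043] 0.0002
-2.4372567454721965 -1.624534186589068
```

Request:
{"op": "drive_tool", "data": {
  "plan": [
    [1, 0.0025, 0, -0.001, 0],
    [1, 0.005, 0, -0.001, 0],
    [1, 0.005, 0, -0.001, 0]
  ]
}}

```text
t: 8.32
tool_pos: [0.5152, 0.1908, 0.1367]
tool_rot: [[-0.26, 0.966, -0.0], [0.966, 0.26, -0.0], [-0.0, -0.0, -1.0]]
wrist_force: [-0.9, -3.2, 4.5]
finger_gap: 0.138
gripper_force: 24.5
```

```bash
python3 -c "
from h import *
go(.1035,.001,.135);s=ctrl.state();print(s['wrist_force']@yd,s['wrist_force']@xd)
c=vision.read_camera('scene');cv2.imwrite('pics/s3.png',cv2.resize(c['frame'][180:330,270:470],None,fx=4,fy=4))"
```

```text
t 8.32 p [0.5152 0.1908 0.1367] caddy 0.1004 0.0011 ang 105.06 F [-0.9 -3.2  4.5] move [ 0.0077 -0.0003  0.0043] 0.0002
-2.818546047520286 -1.7324776188061235
```

View pics/s3.png

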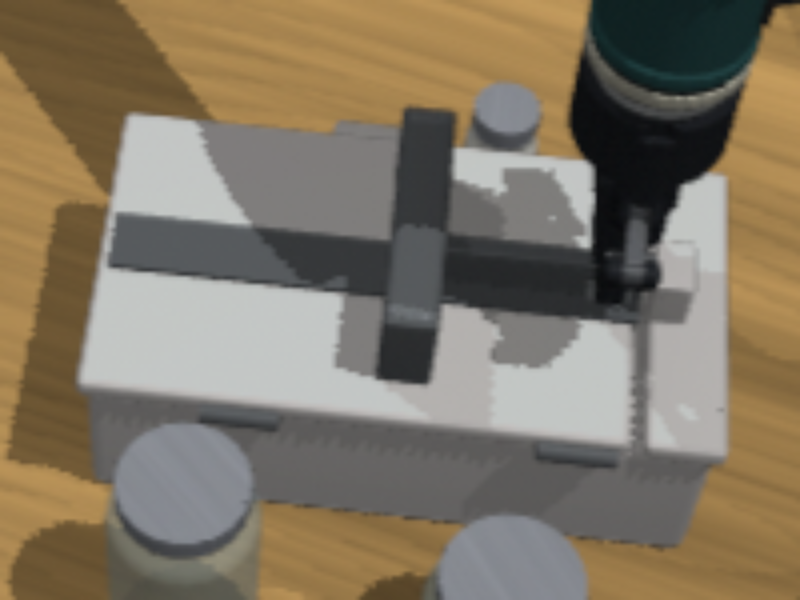

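The caddy hasn't moved and the fingers, at (625,280), are still just short of the keeper. I'll go on in 1 mm steps and watch the force.

Request:
{"op": "drive_tool", "data": {
  "plan": [
    [1, 0.0025, 0, -0.0005, 0],
    [1, 0.005, 0, -0.001, 0],
    [1, 0.005, 0, -0.001, 0]
  ]
}}

```text
t: 8.62
tool_pos: [0.5146, 0.1927, 0.1368]
tool_rot: [[-0.26, 0.966, -0.0], [0.966, 0.26, 0.0], [0.0, -0.0, -1.0]]
wrist_force: [-1.5, -3.8, 3.6]
finger_gap: 0.133
gripper_force: 24.2
```

Request:
{"op": "drive_tool", "data": {
  "plan": [
    [1, 0.0025, 0, 0, 0],
    [1, 0.0025, 0, 0, 0]
  ]
}}

```text
t: 8.78
tool_pos: [0.5144, 0.1937, 0.1368]
tool_rot: [[-0.26, 0.966, -0.0], [0.966, 0.26, -0.0], [0.0, -0.0, -1.0]]
wrist_force: [-1.1, -2.1, 2.9]
finger_gap: 0.136
gripper_force: 24.2
```

Request:
{"op": "drive_tool", "data": {
  "plan": [
    [1, 0.0025, 0, 0, 0],
    [1, 0.0025, 0, 0, 0]
  ]
}}

```text
t: 8.95
tool_pos: [0.5141, 0.1947, 0.1368]
tool_rot: [[-0.26, 0.966, -0.0], [0.966, 0.26, 0.0], [0.0, -0.0, -1.0]]
wrist_force: [-0.8, -3.3, 3.4]
finger_gap: 0.138
gripper_force: 24.1
```

Request:
{"op": "drive_tool", "data": {
  "plan": [
    [1, 0.0015, 0, 0, 0],
    [1, 0.0015, 0, 0, 0]
  ]
}}

```text
t: 9.12
tool_pos: [0.514, 0.1952, 0.1368]
tool_rot: [[-0.26, 0.966, -0.0], [0.966, 0.26, 0.0], [0.0, -0.0, -1.0]]
wrist_force: [-0.8, -2.5, 3.4]
finger_gap: 0.138
gripper_force: 24.1
```

Request:
{"op": "drive_tool", "data": {
  "plan": [
    [1, 0.0015, 0, 0, 0],
    [1, 0.0015, 0, 0, 0]
  ]
}}

```text
t: 9.28
tool_pos: [0.514, 0.1953, 0.1368]
tool_rot: [[-0.26, 0.966, -0.0], [0.966, 0.26, -0.001], [-0.001, -0.0, -1.0]]
wrist_force: [-0.2, -4.6, 3.2]
finger_gap: 0.134
gripper_force: 24.1
```

Request:
{"op": "drive_tool", "data": {
  "plan": [
    [1, 0.0015, 0, 0, 0],
    [1, 0.0015, 0, 0, 0]
  ]
}}

```text
t: 9.45
tool_pos: [0.514, 0.1954, 0.1368]
tool_rot: [[-0.259, 0.966, -0.0], [0.966, 0.259, -0.001], [-0.001, -0.0, -1.0]]
wrist_force: [-0.6, -5.4, 3.7]
finger_gap: 0.134
gripper_force: 24.2
```

Request:
{"op": "drive_tool", "data": {
  "plan": [
    [1, 0.001, 0, 0, 0],
    [1, 0.001, 0, 0, 0]
  ]
}}

```text
t: 9.62
tool_pos: [0.5139, 0.1954, 0.1367]
tool_rot: [[-0.259, 0.966, -0.0], [0.966, 0.259, -0.002], [-0.002, -0.001, -1.0]]
wrist_force: [-0.5, -5.5, 2.7]
finger_gap: 0.135
gripper_force: 24.2
```

Request:
{"op": "drive_tool", "data": {
  "plan": [
    [0.6, 0, 0, 0, 0],
    [0.2, 0, 0, 0, 0],
    [-0.3, 0, 0, 0, 0],
    [-0.3, 0, 0, 0, 0],
    [-0.3, 0, 0, -0.06, 0],
    [-0.3, 0, 0, -0.15, 0],
    [-0.3, 0, 0, -0.25, 0],
    [-0.3, 0, 0, -0.35, 0],
    [-0.3, 0, 0, -0.35, 0],
    [-0.3, 0, 0, -0.35, 0]
  ]
}}

```text
t: 10.45
tool_pos: [0.5148, 0.1978, 0.2795]
tool_rot: [[-0.26, 0.966, 0.006], [0.966, 0.26, 0.002], [0.0, 0.006, -1.0]]
wrist_force: [-0.0, -0.1, -1.4]
finger_gap: 0.652
gripper_force: 0.0
```

```bash
python3 -c "
from h import *
go(.1035,.001,.135)
c=vision.read_camera('wrist');a=c['frame']
cv2.imwrite('pics/w4.png',a)
for n,q in [('front home',(.120,0,.144)),('keeper',(.121,0,.145)),('tail home',(.010,0,.144)),('bar',(0,0,.166))]: print(n,np.round(proj(c,B+yd*q[0]+xd*q[1]+[0,0,q[2]]),1))
c=vision.read_camera('scene');cv2.imwrite('pics/s4.png',cv2.resize(c['frame'][180:330,270:470],None,fx=4,fy=4))"
```

```text
t 10.45 p [0.5148 0.1978 0.2795] caddy 0.1073 0.0026 ang 105.09 F [-0.  -0.1 -1.4] move [-0.0096 -0.006   0.3611] 0.0002
front home [318.1 215.5]
keeper [318.1 214.3]
tail home [318.  355.2]
bar [318.  384.1]
```

View pics/s4.png

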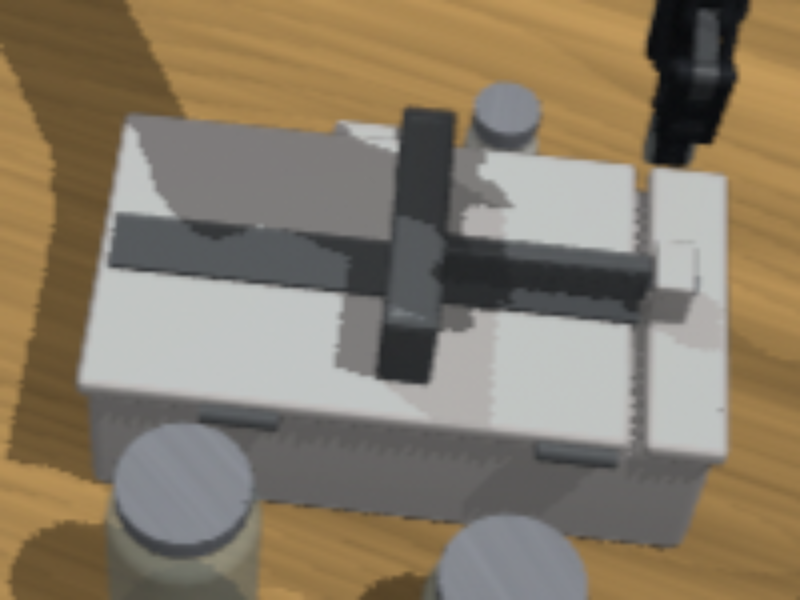

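View pics/w4.png

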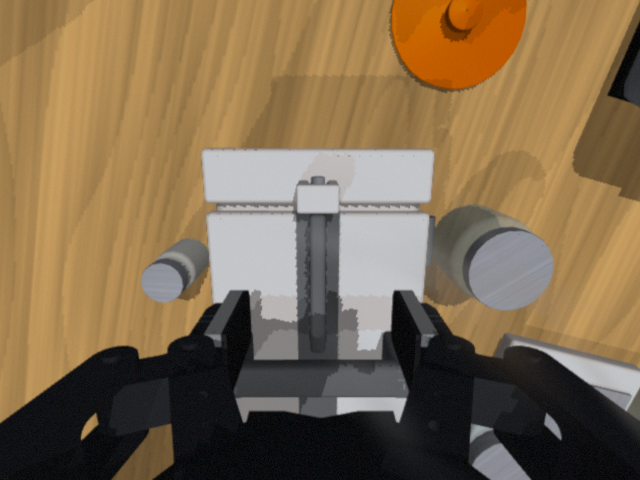

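The scene view shows the fin front at (653,275) meeting the keeper face, and the caddy in the same place. In the wrist view the fin end reaches the keeper at (318,214) and the rod tip shows beyond it, as predicted for home. The gripper is open and clear.

```bash
python3 -c "
from cell import ctrl
print(ctrl.job_done())"
```

```text
the job is handed in; nothing more can be done
None
```

The bolt is fully home against its end stop, with its rod through the keeper; I let go, moved the gripper clear and handed the job in. In the images the caddy didn't move, and I saw no sign of the jars or shaker being disturbed.

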